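# Roll the roller up to the measuring feeler and arm the gauge

## Task

Roll the loose metal roller along the plate of the measuring station, pushing its side and never lifting it, until it just touches the feeler bar under the bridge and lies still against it, square across the lane, without shoving the feeler along. Then arm the station: pull the bat of the locking toggle on the grey switch box outward, flip it over to the side away from the robot and let it drop back into its lock. Leave the bin, bottle and screwdriver alone.

Things in the scene. Friction and masses are not known exactly. Their poses are not given: they have to be found in the camera images.
- gauge: Measuring station, fixed: steel plate 300 (x) by 190 (y) by 12 mm thick, origin at the centre of its underside; x is the rolling direction (towards the robot's left), z up. Two side strips 6 mm wide, 8 mm high stand on the plate at y = -78 and +78 mm, from x = -145 to 35 mm.
- bridge (a point): Centre of the underside of the station's white bridge beam, 75 mm above the plate's top. The beam spans 55 mm in x, the full width, 40 mm high, on posts 18 mm wide at y = -85 and +85 mm; a black head on it reaches 162 mm above the bench. Over a roller at the feeler an upright gripper hits it: push from the lane's open end (gauge -x) with fingers tilted 30 to 40 degrees, pointing forward and down.
- roller: Loose plain aluminium roller, 50 mm diameter, 130 mm long, 0.3 to 0.65 kg, lying across the plate; origin at its centre, x axis along its length (y and z turn as it rolls). Starts up to 0.04 rad off square. A slow push (under 50 mm/s) rolls it with under 1 N and it coasts a few mm; after a fast push it rolls on. Push it below mid-height: pushed high on its side it is pinched down and jams.
- feeler: Feeler: flat steel bar across the lane under the bridge, face 30 mm wide, 24 mm high. Origin at the centre of the face, 25 mm above the plate's top: the roller touches when its centre is 25 mm before it. x is the rolling direction. It sits on a stiff slide that gives at about 5 N and does not spring back; feel the touch as the push rising to about 2 N.
- switchbox: Grey switch box, fixed, left or right of the gauge: 100 (x) by 80 (y) by 50 mm high, origin under its centre, x away from the robot. The toggle's hinge axis runs along y, 46 mm above the bench at x = 0. A steel gate (two blocks 10 mm long in x, y from 5 to 14 mm on either side, tops 74.5 mm above the bench) stands astride the toggle.
- bat_grip (a point): Centre of the ball at the end of the toggle's bat, where to grip it: aluminium ball 18 mm in diameter on a slim 9 mm neck, its centre 58 mm from the hinge axis when the bat is home; the point moves with the bat. Pinch the ball from above with the fingers closing along the box's y: the bat then leans over freely between them.
- toggle (a joint): Angle of the toggle (rad): 0 leans 0.45 rad from upright towards the robot (box -x; off), 0.9 leans as far away from it (armed). Stays where it is left. A cross pin on the bat strikes the gate and stops it after about 0.15 rad unless the bat is pulled out.
- bat (a joint): How far the bat is pulled out along its own axis (m): 0 home, 0.010 end stop. A spring draws it home: about 1.2 N at first, 2.7 N at the stop. The pin clears the gate when pulled about 7 mm and must be held so while it passes; past about 0.75 rad it can drop home behind the gate.
- bin: Bystander: open blue plastic bin, 120 by 90 by 60 mm, origin under its centre.
- oil: Bystander: white plastic bottle, 44 mm diameter, 120 mm high, origin under its centre.
- driver: Bystander: screwdriver lying on the bench.
Things that resemble listed ones, but are neither listed nor needed, are in the scene too. Several things have the shape of the switchbox; the one meant has the colours described above.

How it is judged:
On the way, in this order (a step that is already met when the one before it is completed fails the run):
1. the roller lies still and square, touching the feeler (x of roller in the frame of feeler between -0.0275 and -0.0225 m and angle between the x axis of roller and the y axis of gauge, either way round below 0.1 rad and linear speed of roller below 0.01 m/s and angular speed of roller below 0.4 rad/s), for 0.3 s.
2. the toggle is flipped to the far side and its bat has dropped home (value of joint toggle above 0.7 rad and value of joint bat below 0.0025 m), for 0.2 s.
At the end, for the whole second after the job is handed in: The roller rests on the plate with no more than about 2.5 mm between it and the feeler's face, square to the lane within 0.1 rad and still; the toggle is past its gate on the far side (over 0.7 rad) with its bat home (within 2.5 mm) (all of step 1 and all of step 2); the robot touches nothing.
It fails at once if the feeler is shoved more than 3 mm (distance of feeler from where it was at the start of the episode above 0.003 m).
It fails at once if the roller is lifted off the plate (8 mm) (z of roller in the frame of gauge above 0.045 m).
It fails at once if the bin, bottle or screwdriver is disturbed (20 mm) (distance of any of bin, oil, driver from where it was at the start of the episode above 0.02 m).
It also fails if it takes over 58 s, if anything falls off the work surface, if the arm or the gripper's body presses on something with over 40 N, if the wrist force passes 120 N, or if a joint passes its speed limit or range.

## Robot

A 6-joint arm with a two-finger parallel gripper is mounted at the origin on the work surface. World frame = base frame: x ahead of the robot, y to its left, z up, the work surface at z = 0. Lengths are in m, angles in rad, forces in N, time in s.
With the tool pointing down it reaches from about 0.35 to 0.775 m from the base axis. Payload 5.5 kg.
Tool frame: the origin (TCP) lies midway between the tips of the shut fingers; the grasp point (between the pads) lies 19 mm behind it; z points along the fingers, y is the direction in which the jaws open and shut (so a half turn about z gives the same grasp; the last joint's range is limited). The gripper opens to 85 mm and grips with 20 to 120 N. Pads are 22 mm wide; open, the fingers measure 114 mm over their backs; the gripper's body (76 mm by 85 mm) begins 54 mm behind the grasp point. The pads swing forward as they close: fully open they stand 13 mm farther back than shut.
Start: joints at [1.047, 0.313, 0.046, 1.304, 0, 1.431], TCP at [0.215, 0.533, 0.231] pointing down, gripper open.
Joint ranges: [-2.76, 2.76], [-0.86, 1.69], [-1.03, 1.26], [-2.2, 2.34], [-1.47, 1.5], [-3.14, 3.14]. Speed limits (rad/s): [2.57, 2.57, 3.14, 3.14, 3.14, 3.14].

## Interface

Orientations are given as a unit quaternion [w, x, y, z].
In Python, from workcell import env gives the robot as it stands.
- The arm moves only by the shell command python3 -m creep 'ROWS' [OPENING] [FORCE]. ROWS is JSON, a list of rows, each a list of 6 numbers: the shift along the tool's x, y, z in m, then the turn, a rotation vector about the tool's x, y, z in degrees. A call has exactly 8 rows; each row is the pose to reach, as a shift and turn from the pose commanded when the call began, along the tool's axes at that moment; what a row does not reach only later rows make up. A row lasts 1/10 s, in which the tool goes at most 50 mm and 8.59 degrees, less where a joint would pass 70% of its speed; a pose out of reach is approached as far as the arm can. A call with a gripper value outside its range is refused whole. OPENING is the finger opening in m, from 0 to 0.0854, set as the call begins (- or left out, the last holds). The fingers move at their own pace and stop on an object; FORCE is the grip in N (left out, the last holds). Time passes only in rows, so rows that repeat a pose let the fingers close, or fill a call up. It gives the time, the measured TCP pose, the force and the opening at its end, in the units of the state.
- env.get_state(): the state, without advancing time (a new reading comes with each control period).
- env.read_camera(name): name is "side" or "top"; returns (picture, depth): 480x640x3 uint8, blue, green, red; 480x640 float32, m along the optical axis (not along the pixel's ray), 0 where there is no reading.
- env.camera_params(name): a dict with "fx", "fy", "cx", "cy" (pixels), "position" and "orientation" of the camera in the world. Camera axes: x right, y up, looking along -z (the intrinsics and any distortion apply to the point x, -y, -z); pixel columns grow to the right and rows downward; lengths in m; the calibration is good to about 2 mm. A picture is of the moment at which its call begins. camera_params takes no time and is no camera call.
- env.hand_in(): hands the job in, once; it reports no verdict.
The state is a dict: "clock": time; "joint_pos": joint angles; "qvel": joint speeds; "tau": joint torques, N m; "tcp_pos": TCP position; "orientation": TCP orientation; "wrist_force": force on the tool from outside, world axes, zero at the start; "ft_torque": the same for the moment, N m; "finger_gap": finger opening in m.
Only numpy, scipy, OpenCV 4.12 (cv2) and the standard library are available. Lean on these libraries where they do the work, as an engineer would, in place of code of your own. Each camera call takes 0.05 s, during which the arm holds its last target. There are 200 camera calls.

## Working session

There is one attempt and no reset: what is moved stays moved. The work goes in short steps, Python scripts to look and compute and a shell command to move; the robot and the scene stay as the last step left them, time stands still between calls to the robot, and variables do not carry over. Pictures are saved under pics/ and viewed, about 8 in all and at most 12, crops included, and the job is handed in when it is done.

```bash
ls; mkdir -p pics; python3 - <<'E'
from workcell import env
import cv2,numpy as np
for n in("top","side"):
    p,d=env.read_camera(n); cv2.imwrite(f"pics/{n}0.png",p); np.savez(f"pics/{n}0.npz",p=p,d=d); print(n,env.camera_params(n))
print(env.get_state())
E
```

```text
pics
top {'fx': 609.8341494325432, 'fy': 609.8341494325432, 'cx': 309.4411530417463, 'cy': 234.58309350829677, 'position': array([0.36996608, 0.05191124, 1.56902925]), 'orientation': array([ 0.71485737,  0.04336305, -0.04315722, -0.69658886])}
side {'fx': 531.6209006981915, 'fy': 531.6209006981915, 'cx': 315.09283608116436, 'cy': 239.67095091808127, 'position': array([ 0.11198496, -0.79029321,  0.7199726 ]), 'orientation': array([ 0.85794736,  0.46147349, -0.10814496, -0.19817468])}
{'clock': 0.1, 'joint_pos': array([1.04738130e+00, 3.13918238e-01, 4.50721332e-02, 1.30359629e+00,
       2.15998364e-05, 1.43117975e+00]), 'qvel': array([ 0.0008963 , -0.00093514,  0.00190197, -0.00051684,  0.00059136,
       -0.000107  ]), 'tau': array([ 3.05049674e-03, -4.81723988e+01,  2.99244726e+01,  1.27037993e-02,
       -5.43128363e-05,  2.29885273e-06]), 'tcp_pos': array([0.21508425, 0.5327589 , 0.23049369]), 'orientation': array([-2.78090209e-04,  1.90723548e-01,  9.81643444e-01, -7.74704692e-04]), 'wrist_force': array([-0.77288051,  0.01575722, -0.15202298]), 'ft_torque': array([-0.01725173, -0.0168949 , -0.03214426]), 'finger_gap': 0.08559087563896096}
```

View pics/top0.png

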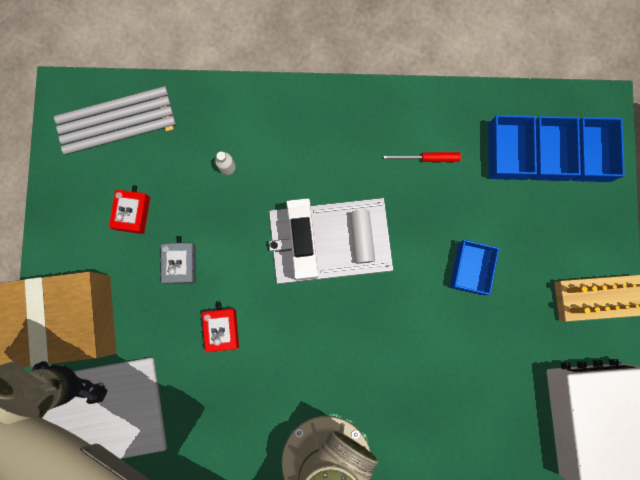

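View pics/side0.png

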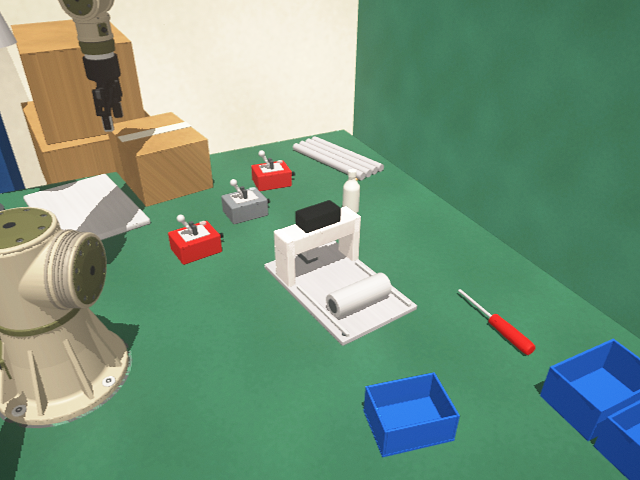

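The top view shows the station at about (330,240), with the roller at (362,236) and the bridge at (302,238). Three things have the switch-box shape: red (128,211), grey (177,262) and red (219,329). The grey one fits the description. I'll measure and confirm it in a crop.

```bash
cat > h.py <<'E'
from workcell import env
import cv2,numpy as np
from scipy.spatial.transform import Rotation as R
def cam(n):
    c=env.camera_params(n); q=c["orientation"]; return c,R.from_quat(np.roll(q,-1)).as_matrix()
def ray(n,u,v):
    c,M=cam(n); u=np.asarray(u,float);v=np.asarray(v,float)
    r=np.stack([(u-c["cx"])/c["fx"],-(v-c["cy"])/c["fy"],-np.ones_like(u)],-1)
    return np.array(c["position"]),r@M.T
def plane(n,u,v,z):
    o,r=ray(n,u,v); return o+r*((z-o[2])/r[...,2])[...,None]
def cloud(n,d):
    v,u=np.mgrid[:480,:640]; o,r=ray(n,u,v); return o+r*d[...,None]
def rect(pts):
    (c,s,a)=cv2.minAreaRect(np.float32(pts[:,:2])*1000); return np.round(c,1),np.round(s,1),round(a,2)
E
python3 - <<'E'
from h import *
T=np.load("pics/top0.npz");S=np.load("pics/side0.npz")
X=cloud("top",T["d"]);p=T["p"];Y=cloud("side",S["d"])
def sub(X,u0,u1,v0,v1,z0,z1,step=1):
    q=X[v0:v1,u0:u1].reshape(-1,3); return q[(q[:,2]>z0)&(q[:,2]<z1)]
print("bench z",np.median(X[300:350,300:400,2]),np.median(Y[350:400,250:350,2]))
pl=sub(X,260,400,190,290,.006,.03);print("plate",rect(pl),np.median(pl[:,2]))
hsv=cv2.cvtColor(p,cv2.COLOR_BGR2HSV)
m=((hsv[...,1]<60)&(hsv[...,2]>90)).astype(np.uint8)
# plate by colour outline
w=np.zeros_like(m);w[190:290,262:400]=m[190:290,262:400]
v,u=np.nonzero(w);P=plane("top",u,v,.012)
c=max(cv2.findContours(w,0,2)[0],key=cv2.contourArea)
print("plate colour hull corners", [np.round(plane("top",*q,.012)*1000,1)[:2] for q in [(270,211),(384,199),(392,270),(276,282)]])
ro=sub(X,340,385,195,275,.035,.075);print("roller",rect(ro),ro[:,2].max(),np.percentile(ro[:,2],95))
top=ro[ro[:,2]>np.percentile(ro[:,2],90)-.002];print("roller top",rect(top))
br=sub(X,280,325,190,285,.115,.135);print("beam",rect(br),np.median(br[:,2]))
bx=sub(X,155,200,235,290,.045,.055);print("box",rect(bx),np.median(bx[:,2]))
bb=sub(X,155,200,235,290,.075,.2);print("high",len(bb),bb.mean(0) if len(bb) else 0, np.round(bb[:8],3))
print("ball side",[ (u,v,np.round(Y[v,u],3)) for u,v in [(234,184),(235,183),(236,185)]])
print("feeler side",[ (u,v,np.round(Y[v,u],4)) for u in range(296,322,4) for v in range(250,266,4)])
a=cv2.resize(p[225:300,140:215],None,fx=5,fy=5,interpolation=2)
b=cv2.resize(S["p"][165:240,205:280],None,fx=5,fy=5,interpolation=2)
cc=cv2.resize(S["p"][225:325,260:380],None,fx=5,fy=5,interpolation=2)[:, :]
cv2.imwrite("pics/c1.png",np.hstack([a,b])); cv2.imwrite("pics/c2.png",cc)
E
```

```text
bench z -0.0005270701505127873 -0.0004432072762049488
plate (array([552.1,   2.3]), array([257.1, 361.9]), 1.48) 0.01179012089673559
plate colour hull corners [array([620.3, 158.3]), array([ 659.4, -135.9]), array([ 475.9, -158.3]), array([437.6, 136.9])]
roller (array([557.3, -78.3]), array([131. ,  49.9]), 7.4) 0.07009445162450056 0.06442333148137429
roller top (array([556.6, -78. ]), array([128. ,  30.8]), 5.56)
beam (array([539.8,  72.5]), array([190.5,  55. ]), 7.9) 0.12618300710653563
box (array([478.6, 384.4]), array([99.4, 80. ]), 3.19) 0.04956072648204435
high 73 [0.45993761 0.38359621 0.09302695] [[0.482 0.392 0.08 ]
 [0.482 0.375 0.077]
 [0.48  0.398 0.075]
 [0.479 0.392 0.08 ]
 [0.48  0.378 0.076]
 [0.477 0.38  0.077]
 [0.478 0.375 0.076]
 [0.478 0.37  0.076]]
ball side [(234, 184, array([0.457, 0.375, 0.097])), (235, 183, array([0.46 , 0.376, 0.099])), (236, 185, array([0.463, 0.38 , 0.091]))]
feeler side [(296, 250, array([0.4746, 0.0356, 0.0998])), (296, 254, array([0.4732, 0.0328, 0.092 ])), (296, 258, array([0.5125, 0.1229, 0.0121])), (296, 262, array([0.5065, 0.1097
[... 392 characters left out ...]
.5298, 0.0947, 0.0467])), (308, 254, array([0.526 , 0.0867, 0.042 ])), (308, 258, array([0.5273, 0.0897, 0.0288])), (308, 262, array([0.5295, 0.0944, 0.0139])), (312, 250, array([0.5358, 0.0867, 0.0498])), (312, 254, array([0.5377, 0.0905, 0.036 ])), (312, 258, array([0.5368, 0.0888, 0.0264])), (312, 262, array([0.54  , 0.0953, 0.0101])), (316, 250, array([0.5471, 0.0893, 0.0448])), (316, 254, array([0.5468, 0.0887, 0.0344])), (316, 258, array([0.5501, 0.0952, 0.0182])), (316, 262, array([0.5476, 0.0901, 0.011 ])), (320, 250, array([0.5767, 0.128 , 0.012 ])), (320, 254, array([0.5692, 0.113 , 0.0123])), (320, 258, array([0.5622, 0.0991, 0.0119])), (320, 262, array([0.5561, 0.0867, 0.0106]))]
```

View pics/c1.png

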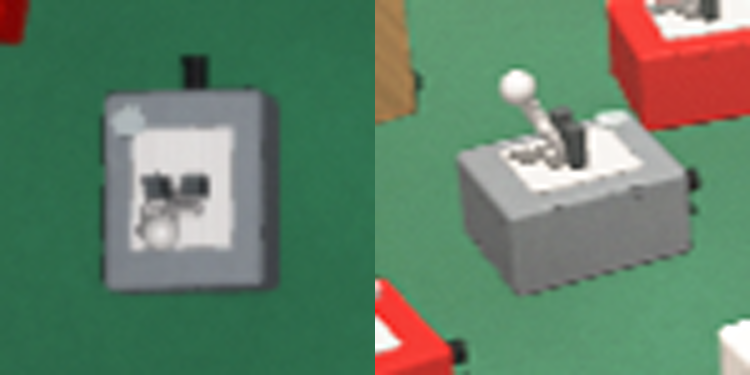

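View pics/c2.png

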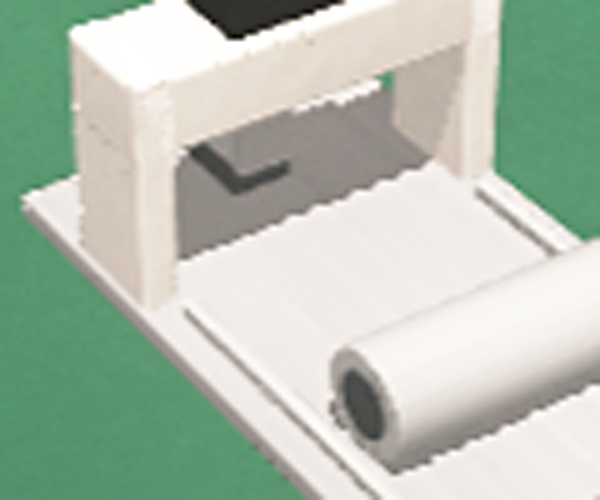

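The crops confirm the grey box: the ball is at about (172,271) in top-image pixels, leaning towards the robot (home), with the dark gate blocks beside it. The other crop shows the feeler face under the bridge and the roller's free lane. Next I'll compute a pre-push pose with the fingers tilted 35° and set 50 mm apart, so they square the roller.

```bash
cat >> h.py <<'E'
YAW=np.radians(7.6); GX=np.array([-np.sin(YAW),np.cos(YAW),0]); GY=np.array([-np.cos(YAW),-np.sin(YAW),0]); C=np.array([.5483,.0002,0])
def delta(pos,M,verbose=True):
    s=env.get_state(); M0=R.from_quat(np.roll(s["orientation"],-1))
    a=M0.inv().apply(pos-s["tcp_pos"])*1000; b=(M0.inv()*R.from_matrix(M)).as_rotvec(degrees=True)
    print("shift mm",np.round(a,1),"turn deg",np.round(b,2))
def tilted(deg,x=GX):
    y=np.cross([0,0,-1],x); B=np.stack([x,y,[0,0,-1]],1); return B@R.from_euler("y",deg,degrees=True).as_matrix()
def G(x,y,z): return C+x*GX+y*GY+np.array([0,0,z])
E
python3 -c "
from h import *
delta(G(-.135,.002,.22),tilted(35))"
```

```text
shift mm [-573.3 -487.4   11.1] turn deg [-18.52  31.69  58.42]
```

```bash
python3 -m creep '[[-0.04,-0.03,0,-1.2,2.1,3.9],[-0.08,-0.065,0,-2.4,4.2,7.8],[-0.12,-0.1,0,-3.6,6.3,11.7],[-0.16,-0.135,0,-4.8,8.4,15.6],[-0.2,-0.17,0,-6,10.5,19.5],[-0.24,-0.205,0,-7.2,12.6,23.4],[-0.28,-0.24,0,-8.4,14.7,27.3],[-0.31,-0.265,0,-9.6,16.8,31.2]]' 0.05 40; python3 -c "
from h import *
delta(G(-.135,.002,.12),tilted(35))"
```

```text
clock: 0.9
tcp_pos: [0.4002, 0.1766, 0.2315]
orientation: [-0.126, 0.445, 0.88, 0.109]
wrist_force: [0.9, 1.9, -0.3]
finger_gap: 0.0501
shift mm [-363.9  -56.3   -9.6] turn deg [-8.63 14.88 27.09]
```

```bash
python3 -m creep '[[-0.046,-0.007,-0.015,-1.1,1.9,3.4],[-0.091,-0.014,-0.03,-2.2,3.7,6.8],[-0.137,-0.021,-0.045,-3.2,5.6,10.2],[-0.182,-0.028,-0.05,-4.3,7.4,13.5],[-0.228,-0.035,-0.045,-5.4,9.3,16.9],[-0.273,-0.042,-0.04,-6.5,11.2,20.3],[-0.319,-0.049,-0.025,-7.6,13,23.7],[-0.364,-0.056,-0.01,-8.6,14.9,27.1]]'; python3 -c "
from h import *
delta(G(-.135,.002,.021),tilted(35))"
```

```text
clock: 1.7
tcp_pos: [0.5656, -0.1337, 0.1193]
orientation: [-0.226, 0.628, 0.717, 0.198]
wrist_force: [0.3, -0.4, 0.4]
finger_gap: 0.0501
shift mm [-56.3  -1.4  80.6] turn deg [-0.05  0.03 -0.05]
```

```bash
python3 -m creep '[[-0.01,0,0.014,0,0,0],[-0.02,0,0.028,0,0,0],[-0.029,-0.001,0.042,0,0,0],[-0.038,-0.001,0.055,0,0,0],[-0.046,-0.001,0.067,0,0,0],[-0.052,-0.001,0.075,0,0,0],[-0.056,-0.001,0.08,0,0,0],[-0.056,-0.001,0.08,0,0,0]]'; python3 - <<'E'
from h import *
s=env.get_state();print(np.round(s["wrist_force"],2),s["tcp_pos"],(s["tcp_pos"]-C)@GX)
p,d=env.read_camera("side");cv2.imwrite("pics/s2.png",cv2.resize(p[180:360,250:450],None,fx=4,fy=4)[:600])
E
```

```text
clock: 2.5
tcp_pos: [0.5636, -0.1318, 0.0224]
orientation: [-0.227, 0.627, 0.718, 0.197]
wrist_force: [-0.8, -0.1, -0.1]
finger_gap: 0.0502
[-0.76 -0.07 -0.07] [ 0.56360215 -0.13179597  0.02239654] -0.13286026276935875
```

View pics/s2.png

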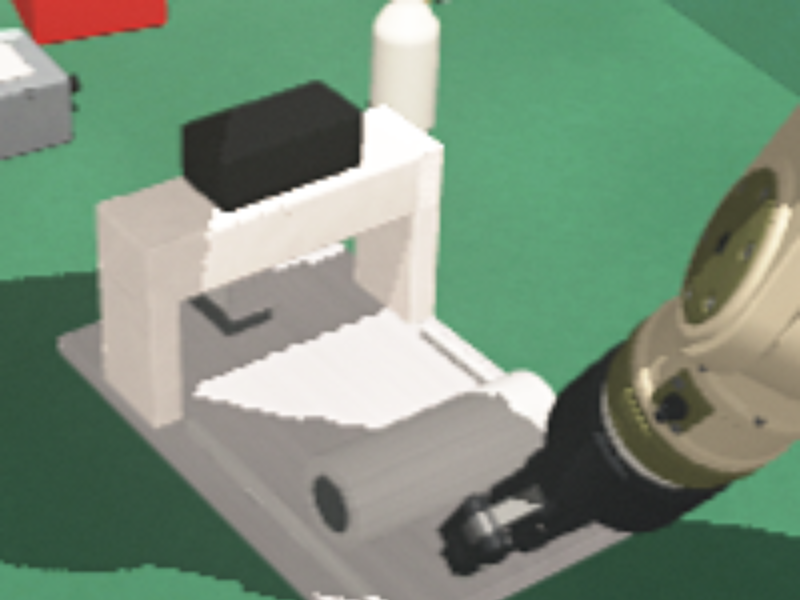

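The fingers sit behind the roller (480,520 in the crop) and the lane to the bridge is clear. Pushing slowly now. Forward along the lane is (0.819, 0, 0.574) in tool axes.

```bash
python3 -m creep '[[0.0025,0,0.0017,0,0,0],[0.0057,0,0.004,0,0,0],[0.009,0,0.0063,0,0,0],[0.0123,0,0.0086,0,0,0],[0.0156,0,0.0109,0,0,0],[0.0188,0,0.0132,0,0,0],[0.022,0,0.0155,0,0,0],[0.0254,0,0.0178,0,0,0]]'
python3 -m creep '[[0.0033,0,0.0023,0,0,0],[0.0066,0,0.0046,0,0,0],[0.0098,0,0.0069,0,0,0],[0.0131,0,0.0092,0,0,0],[0.0164,0,0.0115,0,0,0],[0.0197,0,0.0138,0,0,0],[0.0229,0,0.0161,0,0,0],[0.0262,0,0.0184,0,0,0]]'
python3 - <<'E'
from h import *
s=env.get_state();print(np.round(s["wrist_force"],2)@GX,(s["tcp_pos"]-C)@GX)
for n in("top","side"):
    p,d=env.read_camera(n); cv2.imwrite(f"pics/{n}3.png",p); np.savez(f"pics/{n}3.npz",p=p,d=d)
    X=cloud(n,d).reshape(-1,3);g=(X-C)@GX;y=(X-C)@GY;z=X[:,2]
    for lo,hi in((-.06,-.04),(.04,.06)):
        m=(z>.025)&(z<.067)&(abs(g)<.2)&(y>lo)&(y<hi); h=m&(g>-.12)&(g<.04)
        q=h&(z>.0595); print(n,lo,h.sum(),"top x",np.median(g[q]) if q.any() else None,"max",np.percentile(g[h],99) if h.any() else None)
E
```

```text
clock: 3.35
tcp_pos: [0.5596, -0.101, 0.023]
orientation: [-0.226, 0.627, 0.719, 0.197]
wrist_force: [0.3, -0.9, 0.3]
finger_gap: 0.05
clock: 4.15
tcp_pos: [0.5553, -0.0693, 0.0229]
orientation: [-0.226, 0.627, 0.719, 0.197]
wrist_force: [-0.5, -0.4, -0.2]
finger_gap: 0.0501
-0.363393823069261 -0.06982794615671557
top -0.06 156 top x -0.04064401754463591 max -0.015486006675190386
top 0.04 158 top x -0.042644936009886364 max -0.01662621275354829
side -0.06 19 top x -0.03360072373694034 max -0.024478377792688653
side 0.04 231 top x -0.04234076058418135 max -0.025232765742570964
```

```bash
python3 -m creep '[[0.0033,0,0.0023,0,0,0],[0.0066,0,0.0046,0,0,0],[0.0098,0,0.0069,0,0,0],[0.0131,0,0.0092,0,0,0],[0.0164,0,0.0115,0,0,0],[0.0197,0,0.0138,0,0,0],[0.0229,0,0.0161,0,0,0],[0.0262,0,0.0184,0,0,0]]'
python3 -m creep '[[0.0033,0,0.0023,0,0,0],[0.0066,0,0.0046,0,0,0],[0.0098,0,0.0069,0,0,0],[0.0131,0,0.0092,0,0,0],[0.0164,0,0.0115,0,0,0],[0.0197,0,0.0138,0,0,0],[0.0225,0,0.0158,0,0,0],[0.0246,0,0.0172,0,0,0]]'
cat > look.py <<'E'
from h import *
import sys
s=env.get_state();print("F",np.round(s["wrist_force"],2)@GX,"tcp gx",(s["tcp_pos"]-C)@GX)
for n in("top","side"):
    p,d=env.read_camera(n); cv2.imwrite(f"pics/{n}{sys.argv[1]}.png",p); np.savez(f"pics/{n}{sys.argv[1]}.npz",p=p,d=d)
    X=cloud(n,d).reshape(-1,3);g=(X-C)@GX;y=(X-C)@GY;z=X[:,2]
    for lo,hi in((-.06,-.045),(.045,.06)):
        h=(z>.025)&(z<.067)&(y>lo)&(y<hi)&(g>-.12)&(g<.085)
        q=h&(z>.0595); print(n,lo,h.sum(),"top x",np.median(g[q]) if q.any() else None,"range",np.percentile(g[h],[1,99]) if h.any() else None)
E
python3 look.py 4
```

```text
clock: 5.05
tcp_pos: [0.551, -0.0375, 0.0228]
orientation: [-0.226, 0.627, 0.719, 0.197]
wrist_force: [0.5, 0.5, 0.6]
finger_gap: 0.0498
clock: 5.85
tcp_pos: [0.5469, -0.0077, 0.0228]
orientation: [-0.226, 0.627, 0.719, 0.197]
wrist_force: [0.6, -0.1, -0.2]
finger_gap: 0.0503
F -0.14609379416673893 tcp gx -0.007676046010386458
top -0.06 109 top x 0.022536816338608833 range [-0.04300097  0.04300661]
top 0.045 119 top x 0.02085398843610717 range [-0.04670883  0.04307547]
side -0.06 0 top x None range None
side 0.045 166 top x 0.016601392645523773 range [-0.05325316  0.03450336]
```

```bash
python3 -m creep '[[0.0033,0,0.0023,0,0,0],[0.0066,0,0.0046,0,0,0],[0.0098,0,0.0069,0,0,0],[0.0131,0,0.0092,0,0,0],[0.016,0,0.0112,0,0,0],[0.0184,0,0.0129,0,0,0],[0.0205,0,0.0143,0,0,0],[0.0221,0,0.0155,0,0,0]]'
python3 look.py 5
python3 - <<'E'
from h import *
d=np.load("pics/side5.npz")["d"];X=cloud("side",d).reshape(-1,3);g=(X-C)@GX;y=(X-C)@GY;z=X[:,2]
m=(z>.03)&(z<.048)&(abs(y)<.013)&(g>.075)&(g<.1);print("feeler g",m.sum(),np.median(g[m]) if m.any() else 0)
d=np.load("pics/side0.npz")["d"];X=cloud("side",d).reshape(-1,3);g=(X-C)@GX;y=(X-C)@GY;z=X[:,2]
m=(z>.03)&(z<.046)&(abs(y)<.010)&(g>.075)&(g<.1);print("feeler0 g",m.sum(),np.median(g[m]),np.std(g[m]))
E
```

```text
clock: 6.75
tcp_pos: [0.5433, 0.0189, 0.0227]
orientation: [-0.226, 0.627, 0.719, 0.197]
wrist_force: [0.4, 0.4, 0.2]
finger_gap: 0.0502
F 0.34093853219262527 tcp gx 0.019165335174183576
top -0.06 47 top x 0.03722140555878904 range [-0.0233888   0.04373049]
top 0.045 50 top x 0.039353876277203347 range [-0.01370493  0.0436115 ]
side -0.06 0 top x None range None
side 0.045 160 top x 0.04318781579331773 range [-0.02524949  0.06263792]
feeler g 48 0.08959184867136696
feeler0 g 47 0.08956550551748657 0.002048255605283656
```

```bash
python3 -m creep '[[0.0014,0,0.001,0,0,0],[0.0028,0,0.002,0,0,0],[0.0042,0,0.0029,0,0,0],[0.0056,0,0.0039,0,0,0],[0.0067,0,0.0047,0,0,0],[0.0078,0,0.0055,0,0,0],[0.0086,0,0.006,0,0,0],[0.0094,0,0.0066,0,0,0]]'
python3 -c "
from h import *
for i in range(3):
    s=env.get_state();print(s['wrist_force']@GX,(s['tcp_pos']-C)@GX)
    env.read_camera('top')"
python3 -m creep '[[0.0003,0,0.0002,0,0,0],[0.0006,0,0.0004,0,0,0],[0.0009,0,0.0006,0,0,0],[0.0012,0,0.0008,0,0,0],[0.0015,0,0.001,0,0,0],[0.0017,0,0.0012,0,0,0],[0.0019,0,0.0013,0,0,0],[0.002,0,0.0014,0,0,0]]'
python3 look.py 6
```

```text
clock: 7.65
tcp_pos: [0.5418, 0.0301, 0.0227]
orientation: [-0.226, 0.627, 0.719, 0.197]
wrist_force: [-0.5, -0.6, -0.2]
finger_gap: 0.05
-0.512143753050852 0.03045953952978963
0.5408368491719097 0.030616233231566287
0.7533067199205026 0.030534081226744288
clock: 8.6
tcp_pos: [0.5415, 0.0324, 0.0227]
orientation: [-0.226, 0.627, 0.719, 0.197]
wrist_force: [-0.1, 0.4, 1.4]
finger_gap: 0.05
F 0.3660955418085536 tcp gx 0.032838278291492856
top -0.06 12 top x None range [0.03804694 0.04314213]
top 0.045 20 top x -0.0046979599515268 range [-0.00793242  0.04348947]
side -0.06 0 top x None range None
side 0.045 158 top x 0.05682416366957708 range [-0.01306781  0.07117016]
```

```bash
cat > f.py <<'E'
from h import *
a=[]
for i in range(5): s=env.get_state();a.append(s["wrist_force"]@GX);env.read_camera("side")
print("F mean",np.mean(a),np.round(a,2),"gx",(s["tcp_pos"]-C)@GX,"t",s["clock"])
E
python3 -m creep '[[0.0002,0,0.0001,0,0,0],[0.0003,0,0.0002,0,0,0],[0.0005,0,0.0003,0,0,0],[0.0006,0,0.0004,0,0,0],[0.0007,0,0.0005,0,0,0],[0.0008,0,0.0006,0,0,0],[0.0008,0,0.0006,0,0,0],[0.0008,0,0.0006,0,0,0]]' |tail -2;python3 f.py
```

```text
wrist_force: [-0.7, -0.1, 0.0]
finger_gap: 0.0494
F mean -0.35534635395341174 [ 0.03 -0.68 -0.73  0.56 -0.96] gx 0.03385772997319051 t 9.7
```

```bash
python3 -m creep '[[0.0002,0,0.0001,0,0,0],[0.0003,0,0.0002,0,0,0],[0.0005,0,0.0003,0,0,0],[0.0006,0,0.0004,0,0,0],[0.0007,0,0.0005,0,0,0],[0.0008,0,0.0006,0,0,0],[0.0008,0,0.0006,0,0,0],[0.0008,0,0.0006,0,0,0]]'|tail -2;python3 f.py
```

```text
wrist_force: [0.5, -1.6, 0.7]
finger_gap: 0.05
F mean -0.8169409946982622 [-1.69 -0.66 -0.71 -0.31 -0.72] gx 0.03474550875727671 t 10.75
```

```bash
python3 -m creep '[[0.0001,0,0.0001,0,0,0],[0.0002,0,0.0001,0,0,0],[0.0003,0,0.0002,0,0,0],[0.0004,0,0.0003,0,0,0],[0.0005,0,0.0003,0,0,0],[0.0006,0,0.0004,0,0,0],[0.0006,0,0.0004,0,0,0],[0.0006,0,0.0004,0,0,0]]'|tail -2;python3 f.py
```

```text
wrist_force: [0.0, -5.0, 1.6]
finger_gap: 0.05
F mean -4.531489086537693 [-4.97 -4.37 -4.95 -4.39 -3.98] gx 0.035176385302714476 t 11.8
```

```bash
python3 - <<'E'
from h import *
p,d=env.read_camera("side");np.savez("pics/side7.npz",p=p,d=d)
cv2.imwrite("pics/s7.png",cv2.resize(p[200:310,265:385],None,fx=5,fy=5,interpolation=2))
for f in("side3","side4","side5","side6","side7"):
    d=np.load(f"pics/{f}.npz")["d"];X=cloud("side",d).reshape(-1,3);g=(X-C)@GX;y=(X-C)@GY;z=X[:,2]
    # circle fit on the curved surface near the robot-side end
    m=(y>.03)&(y<.063)&(z>.03)&(z<.066)&(g>-.07)&(g<.1)
    P=np.c_[g,z][m]
    from scipy.optimize import least_squares
    r=least_squares(lambda c:np.hypot(P[:,0]-c,P[:,1]-.037)-.025,np.median(P[:,0]),loss="soft_l1",f_scale=.001)
    print(f,m.sum(),r.x)
E
```

```text
side3 424 [-0.03778056]
side4 430 [0.02208479]
side5 400 [0.0490639]
side6 355 [0.06234908]
side7 350 [0.06421953]
```

View pics/s7.png

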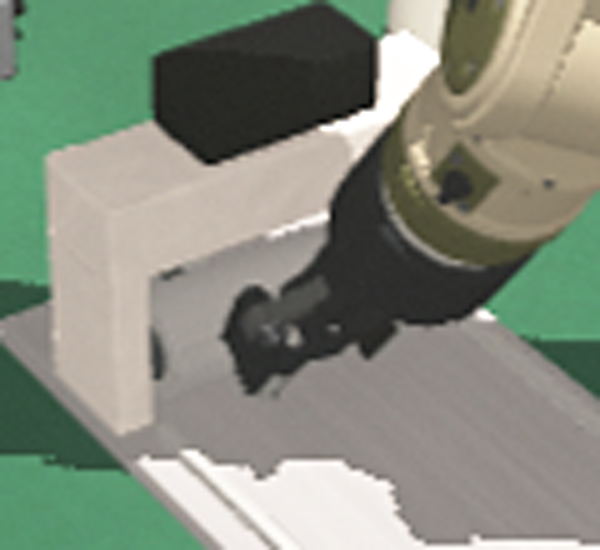

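The push rose to about 4.5 N, so the roller touches the feeler; the crop shows it under the bridge with the fingers against it. The circle fit puts its centre at 64.2 mm, against 64.6 mm expected. I'll back off straight down the lane.

```bash
python3 -m creep '[[-0.0004,0,-0.0003,0,0,0],[-0.0012,0,-0.0009,0,0,0],[-0.003,0,-0.002,0,0,0],[-0.007,0,-0.005,0,0,0],[-0.015,0,-0.0105,0,0,0],[-0.028,0,-0.0196,0,0,0],[-0.044,0,-0.0308,0,0,0],[-0.062,0,-0.0434,0,0,0]]'
python3 - <<'E'
from h import *
from scipy.optimize import least_squares
p,d=env.read_camera("side");np.savez("pics/side8.npz",p=p,d=d)
X=cloud("side",d).reshape(-1,3);g=(X-C)@GX;y=(X-C)@GY;z=X[:,2]
for lo,hi in((.03,.063),(0,.03),(-.03,0),(-.06,-.03)):
    m=(y>lo)&(y<hi)&(z>.03)&(z<.066)&(g>0.03)&(g<.1);P=np.c_[g,z][m]
    r=least_squares(lambda c:np.hypot(P[:,0]-c,P[:,1]-.037)-.025,.06,loss="soft_l1",f_scale=.001);print(lo,m.sum(),r.x)
cv2.imwrite("pics/s8.png",cv2.resize(p[200:310,265:385],None,fx=5,fy=5,interpolation=2))
B=None
# box frame
T=np.load("pics/top0.npz");X=cloud("top",T["d"])[225:300,145:210].reshape(-1,3)
q=X[(X[:,2]>.083)];print("ball pts",len(q),q.mean(0))
E
```

```text
clock: 12.7
tcp_pos: [0.5515, -0.0414, 0.0227]
orientation: [-0.226, 0.627, 0.719, 0.197]
wrist_force: [-0.1, -0.6, 0.1]
finger_gap: 0.0504
0.03 324 [0.06507044]
0 260 [0.06445446]
-0.03 261 [0.06410233]
-0.06 232 [0.06442119]
ball pts 61 [0.43186464 0.2964971  0.48721327]
```

```bash
python3 -m creep '[[0.005,0,-0.007,0,0,0],[0.015,0,-0.021,0,0,0],[0.03,0,-0.043,0,0,0],[0.047,0,-0.067,0,0,0],[0.064,0,-0.091,0,0,0],[0.081,0,-0.116,0,0,0],[0.098,0,-0.14,0,0,0],[0.115,0,-0.164,0,0,0]]'
cat >> h.py <<'E'
BY=np.radians(3.2); BX=np.array([np.cos(BY),np.sin(BY),0]); BC=np.array([.4786,.3844,0])
E
python3 - <<'E'
from h import *
print("ball model",BC-BX*.0252+[0,0,.0982],"top px @.098",plane("top",172,271,.098))
def tri(a,b):
    o1,r1=ray("top",*a);o2,r2=ray("side",*b);A=np.stack([r1,-r2],1);t=np.linalg.lstsq(A,o2-o1,rcond=None)[0];P,Q=o1+t[0]*r1,o2+t[1]*r2;print("tri",(P+Q)/2,np.linalg.norm(P-Q))
tri((172,271),(233.4,182.2))
delta(BC-BX*.0252+[0,0,.16],tilted(0,-BX))
E
```

```text
clock: 13.55
tcp_pos: [0.551, -0.0388, 0.225]
orientation: [-0.226, 0.627, 0.719, 0.197]
wrist_force: [0.5, -0.8, 0.1]
finger_gap: 0.0497
ball model [0.45343929 0.3829933  0.0982    ] top px @.098 [0.45388085 0.38378984 0.098     ]
tri [0.45571861 0.38302732 0.09884682] 0.003941275130777684
shift mm [316.2 -39.4 300.2] turn deg [ 25.94 -28.17 -82.55]
```

View pics/s8.png

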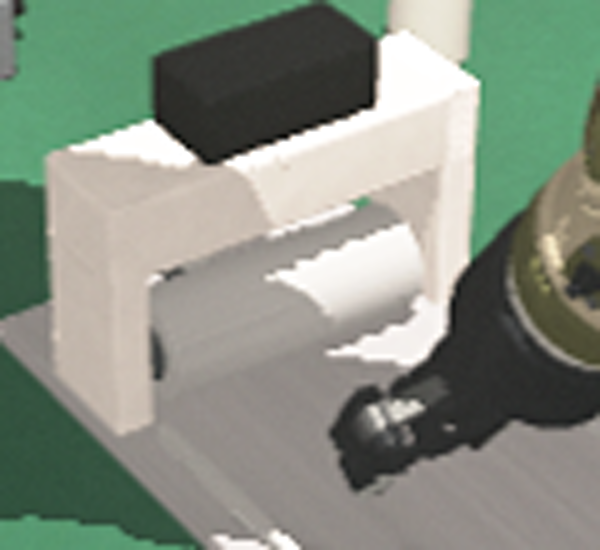

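The crop shows the roller lying square under the bridge, clear of the fingers. The ball model and the triangulation agree within 2 mm. Moving to a pose above the ball.

```bash
python3 -m creep '[[0.023,-0.003,0.012,1.6,-1.7,-5],[0.046,-0.006,0.028,3.2,-3.4,-10],[0.069,-0.008,0.044,4.8,-5.1,-15],[0.092,-0.01,0.06,6.4,-6.8,-20],[0.114,-0.012,0.074,8,-8.6,-25],[0.136,-0.015,0.088,9.6,-10.4,-30],[0.158,-0.018,0.102,11.2,-12.2,-35],[0.18,-0.02,0.117,13,-14,-41]]'; python3 -c "
from h import *
delta(BC-BX*.0248+[0,0,.15],tilted(0,-BX))"
```

```text
clock: 14.35
tcp_pos: [0.5017, 0.1717, 0.231]
orientation: [-0.123, 0.325, 0.932, 0.106]
wrist_force: [-0.6, 0.0, 0.1]
finger_gap: 0.0498
shift mm [134.5 122.1 143.2] turn deg [ 12.91 -14.17 -41.3 ]
```

```bash
python3 -m creep '[[0.017,0.015,0.012,1.6,-1.8,-5.2],[0.034,0.03,0.026,3.2,-3.5,-10.3],[0.051,0.046,0.042,4.8,-5.3,-15.5],[0.068,0.061,0.06,6.5,-7.1,-20.6],[0.085,0.077,0.08,8.1,-8.9,-25.8],[0.102,0.092,0.1,9.7,-10.6,-31],[0.119,0.107,0.122,11.3,-12.4,-36.1],[0.1345,0.122,0.143,12.9,-14.2,-41.3]]'; python3 - <<'E'
from h import *
p,d=env.read_camera("side")
s=env.get_state();print(s["tcp_pos"],s["joint_pos"])
delta(BC-BX*.0248+[0,0,.083],tilted(0,-BX))
cv2.imwrite("pics/s9.png",cv2.resize(p[110:230,190:310],None,fx=5,fy=5,interpolation=2))
E
```

```text
clock: 15.15
tcp_pos: [0.4543, 0.3832, 0.1497]
orientation: [0.0, -0.028, 1.0, 0.0]
wrist_force: [0.3, 0.8, -0.3]
finger_gap: 0.0498
[0.45162661 0.3866994  0.14735299] [ 0.57235674  0.38750853 -0.05524488  1.12957611  0.00153998  0.50840452]
shift mm [-2.1 -3.9 64.3] turn deg [ 0.03 -0.12  0.46]
```

View pics/s9.png

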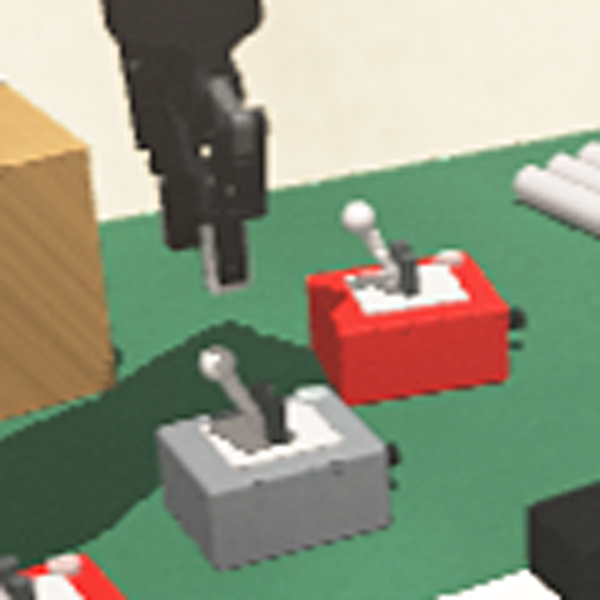

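The gripper is above the grey box's ball (217,362 in the crop), aligned with it. Descend, then pinch.

```bash
python3 -m creep '[[0,0,0.005,0,0,0],[0,0,0.017,0,0,0],[0,0,0.03,0,0,0],[0,0,0.043,0,0,0],[0,0,0.055,0,0,0],[0,0,0.063,0,0,0],[0,0,0.067,0,0,0],[0,0,0.067,0,0,0]]'
python3 -m creep '[[0,0,0,0,0,0],[0,0,0,0,0,0],[0,0,0,0,0,0],[0,0,0,0,0,0],[0,0,0,0,0,0],[0,0,0,0,0,0],[0,0,0,0,0,0],[0,0,0,0,0,0]]' 0.01 50
```

```text
clock: 16.0
tcp_pos: [0.4552, 0.3815, 0.0818]
orientation: [-0.001, -0.026, 1.0, 0.0]
wrist_force: [0.7, 0.3, 0.4]
finger_gap: 0.0501
clock: 16.8
tcp_pos: [0.456, 0.3847, 0.0839]
orientation: [0.001, -0.027, 1.0, 0.003]
wrist_force: [-0.1, 6.2, 0.8]
finger_gap: 0.0149
```

```bash
python3 - <<'E'
from h import *
for i in range(4):
    p,d=env.read_camera("side");s=env.get_state();print(s["finger_gap"],np.round(s["wrist_force"],1),np.round(s["tcp_pos"],4))
cv2.imwrite("pics/s10.png",cv2.resize(p[150:230,200:280],None,fx=7,fy=7,interpolation=2))
E
```

```text
0.014736461948006556 [-1.3  6.9  0.3] [0.4561 0.3847 0.0839]
0.01469531371659468 [-0.6  6.2  0.1] [0.456  0.3847 0.0839]
0.014729963439295581 [-1.4  6.7  0.5] [0.456  0.3847 0.0839]
0.014793431832214377 [-2.4  6.5  1.2] [0.456  0.3847 0.0839]
```

View pics/s10.png

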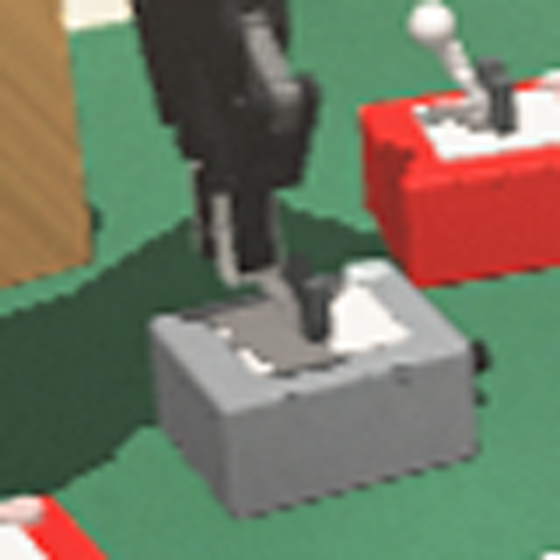

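The fingers are closed on the ball with some side load: the ball sits 2–3 mm further left. Ease sideways and pull out along the bat axis, (0.435, 0, -0.90) in tool axes.

```bash
python3 -m creep '[[0,0.0008,0,0,0,0],[0,0.0015,0,0,0,0],[0.0006,0.002,-0.0013,0,0,0],[0.0013,0.002,-0.0027,0,0,0],[0.002,0.002,-0.0041,0,0,0],[0.0027,0.002,-0.0055,0,0,0],[0.0033,0.002,-0.0069,0,0,0],[0.0038,0.002,-0.0079,0,0,0]]'
python3 - <<'E'
from h import *
for i in range(4):
    p,d=env.read_camera("side");s=env.get_state();print(s["finger_gap"],np.round(s["wrist_force"],1),np.round(s["tcp_pos"],4))
E
```

```text
clock: 17.8
tcp_pos: [0.4523, 0.3846, 0.0907]
orientation: [0.0, -0.026, 1.0, 0.001]
wrist_force: [1.9, 5.3, -3.0]
finger_gap: 0.0152
0.014930691026430937 [ 1.7  5.4 -2.3] [0.4523 0.3846 0.0908]
0.014899066702708475 [ 1.5  4.7 -2. ] [0.4523 0.3845 0.0907]
0.014690708314655042 [ 0.8  5.1 -1.5] [0.4523 0.3846 0.0907]
0.01473815076375128 [ 0.9  5.7 -1. ] [0.4523 0.3846 0.0906]
```

The pull is about 7.7 mm with about 2.2 N of spring force, so the ball is held. Pull a little more and sweep to near upright.

```bash
python3 -m creep '[[0.0005,0.001,-0.0011,0,0,0],[-0.0029,0.002,-0.0027,0,0,0],[-0.0064,0.003,-0.004,0,0,0],[-0.0101,0.003,-0.0052,0,0,0],[-0.0137,0.003,-0.0061,0,0,0],[-0.0173,0.003,-0.0068,0,0,0],[-0.0211,0.003,-0.0074,0,0,0],[-0.0249,0.003,-0.0077,0,0,0]]'
python3 - <<'E'
from h import *
for i in range(3):
    p,d=env.read_camera("side");s=env.get_state();print(s["finger_gap"],np.round(s["wrist_force"],1),np.round(s["tcp_pos"],4))
E
```

```text
clock: 18.8
tcp_pos: [0.4762, 0.3872, 0.0979]
orientation: [-0.001, -0.026, 1.0, -0.001]
wrist_force: [-1.4, -2.9, -1.6]
finger_gap: 0.0149
0.0148835524055706 [-0.9 -5.1 -2.5] [0.4771 0.3873 0.098 ]
0.014163631052429682 [-1.6 -4.5 -1.8] [0.4769 0.3873 0.098 ]
0.015319042367950723 [-0.7 -5.4 -1.6] [0.4767 0.3873 0.0981]
```

```bash
python3 -m creep '[[-0.0037,-0.0005,-0.0001,0,0,0],[-0.0075,-0.001,0,0,0,0],[-0.0151,-0.0015,0.0009,0,0,0],[-0.0187,-0.0015,0.0016,0,0,0],[-0.0223,-0.0015,0.0025,0,0,0],[-0.026,-0.0015,0.0037,0,0,0],[-0.0293,-0.0015,0.005,0,0,0],[-0.0325,-0.0015,0.0064,0,0,0]]'
python3 - <<'E'
from h import *
for i in range(3):
    p,d=env.read_camera("side");s=env.get_state();print(s["finger_gap"],np.round(s["wrist_force"],1),np.round(s["tcp_pos"],4))
E
```

```text
clock: 19.75
tcp_pos: [0.5096, 0.3887, 0.0919]
orientation: [0.0, -0.026, 1.0, 0.001]
wrist_force: [0.3, 0.2, -0.3]
finger_gap: 0.0098
0.010034443236812672 [0.6 0.3 0.2] [0.5098 0.3885 0.0914]
0.009626544824762747 [-0.4 -0.4 -0.2] [0.5093 0.3884 0.0914]
0.010392802496280641 [-0.3  0.9 -0.2] [0.5089 0.3883 0.0914]
```

The grip was lost late in the sweep (gap now 10 mm). Open, rise, and locate the ball.

```bash
python3 -m creep '[[0,0,0,0,0,0],[0,0,0,0,0,0],[0,0,0,0,0,0],[0,0,-0.008,0,0,0],[0,0,-0.025,0,0,0],[0,0,-0.045,0,0,0],[0,0,-0.06,0,0,0],[0,0,-0.065,0,0,0]]' 0.05 50
python3 - <<'E'
from h import *
p,d=env.read_camera("side");s=env.get_state();print(np.round(s["tcp_pos"],4))
Y=cloud("side",d);
b=(Y-BC)@BX; l=(Y-BC)@np.cross([0,0,1],BX); z=Y[...,2]
m=(abs(b)<.045)&(abs(l)<.02)&(z>.08)&(z<.115)&(d>0)
v,u=np.nonzero(m);print(m.sum(),"ball surf box-x",np.median(b[m]),"l",np.median(l[m]),"z",np.median(z[m]),u.mean(),v.mean())
cv2.imwrite("pics/s11.png",cv2.resize(p[130:230,190:290],None,fx=6,fy=6,interpolation=2))
E
```

```text
clock: 20.7
tcp_pos: [0.5099, 0.3888, 0.1594]
orientation: [0.001, -0.026, 1.0, 0.001]
wrist_force: [-0.3, 0.3, 0.1]
finger_gap: 0.0501
[0.5098 0.3888 0.1592]
63 ball surf box-x 0.007099250573394932 l -0.00372795312725213 z 0.09953259636125045 244.36507936507937 180.38095238095238
```

View pics/s11.png

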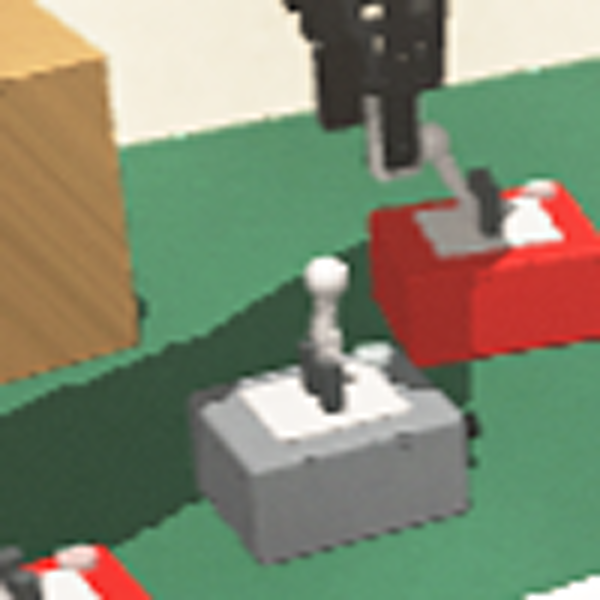

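The crop shows the bat standing nearly upright, the ball at (325,276), so it slipped off mid-sweep. The 14.7 mm gap matches gripping 5 mm above the ball's centre, so I'll regrip about 5 mm deeper. Working out the ball's position now.

```bash
python3 - <<'E'
from h import *
L=np.cross([0,0,1],BX)
def on(u,v,l0):
    o,r=ray("side",u,v);t=(l0-(o-BC)@L)/(r@L);P=o+t*r;return (P-BC)@BX,P[2]
# ball centre by bright mask in side pics
def ball(p,u0,u1,v0,v1):
    g=p[v0:v1,u0:u1].min(2);m=(g>175).astype(np.uint8)
    n,lab,st,ce=cv2.connectedComponentsWithStats(m);return [(np.round(ce[i]+[u0,v0],1),st[i].tolist()) for i in range(1,n) if st[i][4]>8]
p,d=env.read_camera("side");print("now",ball(p,235,256,165,192))
print("before",ball(np.load("pics/side0.npz")["p"],225,245,173,192))
print("home model (-.0252,.0982):",on(233.4,182.2,0),"now:",on(244.2,176,0))
p,d=env.read_camera("top");X=cloud("top",d);b=(X-BC)@BX;l=(X-BC)@L;z=X[...,2]
m=(abs(b)<.045)&(abs(l)<.02)&(z>.09)&(z<.118);print("top",m.sum(),b[m].mean() if m.any() else 0,l[m].mean() if m.any() else 0)
E
```

```text
now [(array([243.9, 175. ]), [6, 8, 7, 5, 28]), (array([243.8, 184.5]), [8, 17, 3, 5, 11]), (array([249.9, 189.4]), [9, 23, 11, 4, 27])]
before [(array([233. , 181.4]), [5, 6, 7, 6, 29]), (array([238.2, 189.2]), [12, 14, 4, 5, 10])]
home model (-.0252,.0982): (np.float64(-0.02079711168152476), np.float64(0.09841416205314146)) now: (np.float64(0.009539013589933837), np.float64(0.10851989418240882))
top 40 0.005133842118436434 -2.2574680167989108e-05
```

```bash
python3 -c "
from h import *
L=np.cross([0,0,1],BX)
delta(BC+BX*.005+L*.001+[0,0,.089],tilted(0,-BX))"
```

```text
shift mm [25.5 -1.3 67.9] turn deg [ 0.06 -0.02 -0.24]
```

```bash
python3 -m creep '[[0.012,-0.001,0,0,0,0],[0.0255,-0.0015,0.002,0,0,0],[0.0255,-0.0015,0.016,0,0,0],[0.0255,-0.0015,0.032,0,0,0],[0.0255,-0.0015,0.047,0,0,0],[0.0255,-0.0015,0.06,0,0,0],[0.0255,-0.0015,0.068,0,0,0],[0.0255,-0.0015,0.068,0,0,0]]'
python3 -m creep '[[0,0,0,0,0,0],[0,0,0,0,0,0],[0,0,0,0,0,0],[0,0,0,0,0,0],[0,0,0,0,0,0],[0,0,0,0,0,0],[0,0,0,0,0,0],[0,0,0,0,0,0]]' 0.005 80
```

```text
clock: 21.65
tcp_pos: [0.4824, 0.3847, 0.0868]
orientation: [-0.002, -0.026, 1.0, -0.0]
wrist_force: [-0.0, -0.2, 0.1]
finger_gap: 0.0497
clock: 22.45
tcp_pos: [0.4841, 0.3866, 0.0898]
orientation: [0.0, -0.026, 1.0, 0.002]
wrist_force: [-0.3, 6.0, 4.3]
finger_gap: 0.0139
```

```bash
python3 -m creep '[[0,0.0005,-0.001,0,0,0],[0,0.001,-0.002,0,0,0],[-0.0003,0.001,-0.003,0,0,0],[-0.0003,0.001,-0.003,0,0,0],[-0.0015,0.001,-0.0029,0,0,0],[-0.003,0.001,-0.0027,0,0,0],[-0.0045,0.001,-0.0025,0,0,0],[-0.0063,0.001,-0.0022,0,0,0]]'
python3 - <<'E'
from h import *
for i in range(3):
    p,d=env.read_camera("side");s=env.get_state();print(s["finger_gap"],np.round(s["wrist_force"],1),np.round(s["tcp_pos"],4))
E
```

```text
clock: 23.25
tcp_pos: [0.4882, 0.3866, 0.0902]
orientation: [-0.002, -0.026, 1.0, 0.0]
wrist_force: [-3.2, 5.3, -1.9]
finger_gap: 0.0139
0.01391779613241056 [-2.5  4.9 -1.9] [0.4884 0.3866 0.0901]
0.01408095457347713 [-2.3  5.  -1.9] [0.4883 0.3866 0.0901]
0.013973506322096695 [-2.6  6.1 -1.1] [0.4883 0.3866 0.0901]
```

```bash
python3 -m creep '[[0,0,-0.0013,0,0,0],[-0.002,0,-0.0012,0,0,0],[-0.0052,0,-0.0005,0,0,0],[-0.0085,0,0.0003,0,0,0],[-0.0115,0,0.0012,0,0,0],[-0.0146,0,0.0023,0,0,0],[-0.017,0,0.0033,0,0,0],[-0.019,0,0.0042,0,0,0]]'
python3 - <<'E'
from h import *
for i in range(3):
    p,d=env.read_camera("side");s=env.get_state();print(s["finger_gap"],np.round(s["wrist_force"],1),np.round(s["tcp_pos"],4))
E
```

```text
clock: 24.2
tcp_pos: [0.507, 0.3882, 0.0859]
orientation: [-0.002, -0.026, 1.0, 0.001]
wrist_force: [-2.6, 8.9, -1.1]
finger_gap: 0.0135
0.01367849753933081 [-1.5  7.4 -2.2] [0.5079 0.3887 0.0861]
0.013623945840897284 [-2.2  6.9 -1.4] [0.508  0.3888 0.0863]
0.013584765068329277 [-1.4  6.9 -2.2] [0.508  0.3888 0.0864]
```

The grip held through the sweep and the bat is now at about 0.9 rad. Lower it home along its axis, then release and rise.

```bash
python3 -m creep '[[0.0006,0,0.0013,0,0,0],[0.0012,0,0.0026,0,0,0],[0.0018,0,0.004,0,0,0],[0.0023,0,0.0054,0,0,0],[0.0028,0,0.0068,0,0,0],[0.0031,0,0.0078,0,0,0],[0.0031,0,0.0078,0,0,0],[0.0031,0,0.0078,0,0,0]]'
python3 -m creep '[[0,0,0,0,0,0],[0,0,0,0,0,0],[0,0,0,0,0,0],[0,0,0,0,0,0],[0,0,-0.012,0,0,0],[0,0,-0.03,0,0,0],[0,0,-0.055,0,0,0],[0,0,-0.085,0,0,0]]' 0.05 50
python3 -m creep '[[0,0,-0.02,0,0,0],[0.02,0,-0.04,0,0,0],[0.06,0,-0.05,0,0,0],[0.1,0,-0.06,0,0,0],[0.13,0,-0.06,0,0,0],[0.14,0,-0.06,0,0,0],[0.14,0,-0.06,0,0,0],[0.14,0,-0.06,0,0,0]]'
python3 - <<'E'
from h import *
from scipy.optimize import least_squares
p,d=env.read_camera("side");Y=cloud("side",d);T,e=env.read_camera("top");X=cloud("top",e)
L=np.cross([0,0,1],BX)
for W in(Y,X):
    b=(W-BC)@BX;l=(W-BC)@L;z=W[...,2];m=(abs(b)<.045)&(abs(l)<.016)&(z>.088)&(z<.118);print(m.sum(),b[m].mean(),z[m].mean(),z[m].max())
P=Y.reshape(-1,3);g=(P-C)@GX;y=(P-C)@GY;z=P[:,2]
for lo,hi in((.03,.063),(0,.03),(-.03,0),(-.06,-.03)):
    m=(y>lo)&(y<hi)&(z>.03)&(z<.066)&(g>0.03)&(g<.1);Q=np.c_[g,z][m]
    print(lo,least_squares(lambda c:np.hypot(Q[:,0]-c,Q[:,1]-.037)-.025,.06,loss="soft_l1",f_scale=.001).x)
a=cv2.resize(p[160:235,205:280],None,fx=5,fy=5,interpolation=2);c=cv2.resize(p[200:310,265:375],(375,375),interpolation=2)
cv2.imwrite("pics/s12.png",np.hstack([a,c]))
E
```

```text
clock: 25.15
tcp_pos: [0.5088, 0.3892, 0.0825]
orientation: [0.003, -0.026, 1.0, 0.003]
wrist_force: [2.1, 3.8, 10.5]
finger_gap: 0.0138
clock: 25.95
tcp_pos: [0.5049, 0.387, 0.1644]
orientation: [-0.001, -0.026, 1.0, -0.0]
wrist_force: [1.0, 0.5, -0.1]
finger_gap: 0.05
clock: 26.75
tcp_pos: [0.3669, 0.3805, 0.2243]
orientation: [0.0, -0.026, 1.0, 0.001]
wrist_force: [-0.4, 0.3, -0.5]
finger_gap: 0.0504
46 0.024821453333278877 0.09978150469637607 0.10944981308955037
44 0.022434503595833547 0.10511858865249737 0.11746311360551198
0.03 [0.06473723]
0 [0.06486012]
-0.03 [0.06450322]
-0.06 [0.06443736]
```

View pics/s12.png

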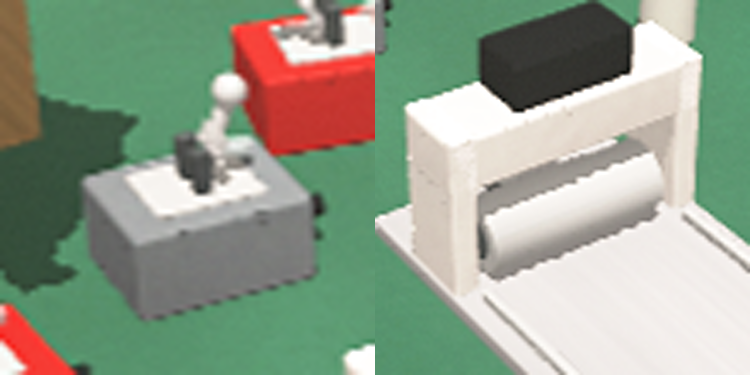

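The left crop shows the bat leaning away behind the gate, ball at (228,87). The right crop shows the roller square under the bridge. One numeric check that the bat is home: compare the ball pixel with the projected home and not-home positions.

```bash
python3 - <<'E'
from h import *
L=np.cross([0,0,1],BX)
def on(u,v):
    o,r=ray("side",u,v);t=(-(o-BC)@L)/(r@L);P=o+t*r;return np.round([(P-BC)@BX*1000,P[2]*1000],1)
def ball(p,u0,u1,v0,v1,th=175):
    m=(p[v0:v1,u0:u1].min(2)>th).astype(np.uint8);n,lab,st,ce=cv2.connectedComponentsWithStats(m);return [np.round(ce[i]+[u0,v0],1) for i in range(1,n) if st[i][4]>12]
a=ball(np.load("pics/side0.npz")["p"],225,245,173,192);p,_=env.read_camera("side");b=ball(p,240,262,168,186)
print("before (true -25.2,98.2)",a,[on(*q) for q in a]);print("now (want +25.2,98.2)",b,[on(*q) for q in b])
def st(d,n):
    W=cloud(n,d);x=(W-BC)@BX;l=(W-BC)@L;z=W[...,2];m=(abs(x)<.045)&(abs(l)<.016)&(z>.088)&(z<.118);print(n,m.sum(),x[m].mean(),z[m].mean(),np.percentile(z[m],[50,90,100]))
for n in("side","top"): st(np.load(f"pics/{n}0.npz")["d"],n);st(env.read_camera(n)[1],n)
E
```

```text
before (true -25.2,98.2) [array([233. , 181.4])] [array([-21.7, 100.9])]
now (want +25.2,98.2) [array([250.4, 176.9])] [array([ 26.2, 101.9])]
side 43 -0.021298657510412437 0.09998937928924691 [0.10062758 0.10603942 0.10703058]
side 45 0.025410629846077636 0.09967245351691617 [0.10024109 0.10625512 0.10767469]
top 43 -0.025109606195509983 0.10330460565471422 [0.10396167 0.10822036 0.10963574]
top 44 0.022499635263788936 0.10548563336974656 [0.10581403 0.11091606 0.11624421]
```

```bash
python3 -c "
from workcell import env
print(env.hand_in())"
```

```text
the job is handed in; nothing more can be done
None
```

I rolled the roller up to the feeler and flipped the grey box's toggle to the far side. The job was handed in at about 27 s on the robot's clock. The hand-in reports no verdict.

- **Roller:** I pushed it with tilted, spread fingers until the push force rose, then backed straight off. The force at the touch reached about 4.5 N, above the 2 N aimed for and close to the 5 N at which the feeler gives. I did not remeasure the feeler after the touch. In the last picture the roller centre is about 25 mm before the feeler's original face position, and it is square to within about 0.005 rad.
- **Toggle:** The first pinch slipped off with the bat nearly upright. I gripped again about 5 mm deeper and harder, finished the flip, pressed the bat down to a firm stop and let go.
- **Toggle check:** The bat leans away from the robot at about 0.85–0.9 rad. The side camera shows the ball height within 1 mm of its original home height. The top camera reads about 2 mm higher, partly because the bat may lean slightly less than fully over. A bat still caught on the gate would stand about 6 mm higher.
- **Bystanders:** The bin, bottle and screwdriver were never approached, but I did not remeasure them at the end. The gripper ended open and clear of everything.

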